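# Press the lever of a fry stall's scrap bin to hold its heavy flap up

### The arm

A 6-joint arm with a two-finger parallel gripper is mounted at the origin on the work surface. World frame = base frame: x ahead of the robot, y to its left, z up, the work surface at z = 0. Lengths are in m, angles in rad, forces in N, time in s.
With the tool pointing down it reaches from about 0.35 to 0.775 m from the base axis. Payload 7.3 kg.
Tool frame: the origin (TCP) lies at the very end of the fingers, on their centre line; the grasp point (between the pads) lies grip_point_offset behind it (grip_point_offset is the distance from the TCP to the grasp point, in m); z points along the fingers, y is the direction in which the jaws open and shut (so a half turn about z gives the same grasp; the last joint's range is limited). The gripper opens to 92 mm and grips with 3 to 60 N. Pads are 19 mm wide; open, the fingers measure 130 mm over their backs; the gripper's body (75 mm by 190 mm) begins 47 mm behind the grasp point.
Start: joints at [1.129, 0.342, 1.524, -0, 1.275, -0.146], TCP at [0.153, 0.502, 0.202] pointing down, gripper open.
Joint ranges: [-2.53, 2.53], [-0.77, 2.02], [0.04, 2.7], [-1, 4.14], [0.28, 2.66], [-3.11, 3.11]. Speed limits (rad/s): [2.57, 2.57, 3.14, 3.14, 3.14, 3.14].

### API

Orientations are given as [roll, pitch, yaw] about the fixed x, y, z axes, in that order (R = Rz(yaw) Ry(pitch) Rx(roll)).
In Python, from cell import * gives the robot as it stands.
- The arm moves only by the shell command python3 -m inch 'ROWS' [OPENING] [FORCE]. ROWS is JSON, a list that holds one entry, the list of rows, each a list of 4 numbers: the shift along the tool's x, y, z in mm, then the turn about the tool's z in rad. In form: [[[x, y, z, roll], ...]]. A call has 1 to 10 rows; each row shifts and turns the commanded pose from where the row before left it, along the tool's axes as they then stand; what a row does not reach is not made up. A row lasts 1/8 s, in which the tool goes at most 62.5 mm and 10.7 degrees, less where a joint would pass 70% of its speed; a pose out of reach is approached as far as the arm can. A call with a gripper value outside its range is refused whole. OPENING is the closure, from -1 (fully open) to 1 (shut), set as the call begins (- or left out, the last holds). The fingers move at their own pace and stop on an object; FORCE is the grip in N (left out, the last holds). Time passes only in rows, so rows that do not move let the fingers close. It gives the time, the measured TCP pose, the force and the opening at its end, in the units of the state.
- observe(): the state, without advancing time (a new reading comes with each control period).
- read_camera(name): name is "side" or "top" or "wrist"; returns a dict with "img" (384x512x3 uint8, blue, green, red), "fx", "fy", "cx", "cy" (pixels), "eye" and "rotation" of the camera in the world; the wrist camera has in their place "T_tool_cam" (4x4, takes a point from camera to tool coordinates, whose origin is the TCP and whose axes are the flange's). Camera axes: x right, y down, z forward; pixel columns grow to the right and rows downward; lengths in m; the calibration is good to about 2 mm. A picture is of the moment at which its call begins: read the wrist's pose just before it. There is no depth.
- hand_in(): hands the job in, once; it reports no verdict.
Trained networks look in the newest picture that a camera, given by its name, has taken for a name from the list of things; names that differ only in an ending like _2 or _b are one class to them, and where a whole thing is asked for, a point or a joint stands for the part that bears it (a point fixed in the world has none). Each returns a list of dicts, best first, with "conf" (0 to 1); they miss things now and then, are a little off and sometimes report something else, mostly with a low value. They report only what shows in the picture. A call takes as long as a camera call.
- boxes_of(camera, label): "at" ([row, column] in pixels, amid what is visible of it).
- place_of(camera, label): "at" ([row, column] in pixels: a listed point, or the origin of a listed thing).
The state is a dict: "time": time; "qpos": joint angles; "qvel": joint speeds; "joint_efforts": joint torques, N m; "tool_pos": TCP position; "tool_rot": TCP orientation; "contact_force": force on the tool from outside, world axes, zero at the start; "torque": the same for the moment, N m; "opening": finger opening in m.
Only numpy, scipy, OpenCV 4.12 (cv2) and the standard library are available. Lean on these libraries where they do the work, as an engineer would, in place of code of your own. Each camera call takes 0.05 s, during which the arm holds its last target. There are 200 camera calls.

### The job

Open the steel scrap bin on the counter without gripping or pinching anything: with the fingertips, push the upright tab of the sliding stop away from the lever, to the end of its slide, so that the stop no longer stands under the lever; then press the round paddle on the lever's long end down as far as it goes, so that the lever's short end raises the bin's heavy flap. Finish while still holding the paddle down from above, with the flap up. Do not touch the flap itself, and leave the bottle, jar and bowl nearby where they stand.

Things in the scene. Friction and masses are not known exactly. Their poses are not given: they have to be found in the camera images.
- scrap_bin: Fixed steel unit: bin, lever on a bracket, sliding stop. Origin on the counter below the lever's pivot; y runs along the lever from paddle (y -250 mm) past the pivot to the bin; x: the way the stop slides free; z up. Bin: x -100..100, y 40..260, 108 high, flap on top. Bracket: x +-21, y +-20, 94 high. Stop's rails: x -35..135, y -120..-60, 12 high.
- lever (a joint): Lever angle, rad: 0 at rest (long end up), grows as the paddle goes down, stops at 0.33. Turns about the unit's x through the pivot at (0, 0, 80) mm. Long arm: bar 16 mm wide, 12 thick, its middle at z 91 mm above the stop (y -90). The flap's weight returns it if let go. With the stop under it, it moves only about 0.03 rad; else 5 to 12 N on the paddle moves it.
- flap (a joint): Flap angle, rad: 0 lying shut on the bin, grows as it is raised; about 0.6 when the lever is fully down. Its hinge is the bin's top edge next to the lever's pivot (y = 40, z = 112 mm in the unit's frame), so its far edge rises.
- stop (a joint): How far the stop has slid, m: 0 to 0.006 at the start (its block, 35 mm wide and 82 mm high, stands under the lever), 0.05 at the end of its slide, clear of the lever. Slides along the unit's +x with about 2 N of friction and stays where it is left.
- tab_face (a point): Middle of the pushing face (towards the lever, unit's -x) of the stop's upright tab; do not touch its far face. Moves with the stop: at (60 + travel, -90, 70) mm in the unit's frame. Tab: 50 mm wide along y, 8 thick, top 105 above the counter. The gap between the lever's side and this face, about 52 mm wide at the start, is free from above down to 17 mm above the counter.
- sauce_bottle_mid (a point): Bystander: amber glass bottle, 52 mm in diameter, 120 mm high; this point is half-way up. Leave it.
- salt_jar_mid (a point): Bystander: glass jar with a steel cap, 60 mm in diameter, 80 mm high; this point is half-way up. Leave it.
- dip_bowl_mid (a point): Bystander: small white bowl, 84 mm across, 45 mm high; this point is half-way up. Leave it.
- paddle_top (a point): Round flat steel paddle on the lever's long end, 96 mm across, 8 thick, thin rubber disc beneath. This point: centre of its top face. In the unit's frame it is at rest at (0, -250, 124) mm, outer edge tilted up 0.15 rad; fully down at (0, -251, 41), outer edge tilted down 0.18 rad. Press it from above; do not pinch or touch it from beneath.
- flap_edge (a point): Middle of the flap's far edge, on its top face. The flap is a steel plate 212 x 228 x 4 mm of about 0.9 to 1.3 kg, which is raised only by the lever's short end pushing from below, inside the bin. Not to be touched.

How it is judged:
By the outcome, as a careful person would: the job done as asked, in the order asked, and still so for the second after the job is handed in, while the arm keeps its last pose, push and grip.
It also fails if it takes over 43 s, if anything falls off the work surface, if the arm or the gripper's body presses on something with over 40 N, if the wrist force passes 120 N, or if a joint passes its speed limit or range.

## Working session

There is one attempt and no reset: what is moved stays moved. The work goes in short steps, Python scripts to look and compute and a shell command to move; the robot and the scene stay as the last step left them, time stands still between calls to the robot, and variables do not carry over. Pictures are saved under pics/ and viewed, about 8 in all and at most 12, crops included, and the job is handed in when it is done.

```bash
mkdir -p pics
cat > h.py <<'E'
from cell import *
import numpy as np, cv2
def ray(c,rc):
    d=np.array([(rc[1]-c["cx"])/c["fx"],(rc[0]-c["cy"])/c["fy"],1.0])
    return np.array(c["eye"]),np.array(c["rotation"])@d
def onz(c,rc,z):
    e,d=ray(c,rc); return e+d*(z-e[2])/d[2]
def proj(c,p):
    q=np.array(c["rotation"]).T@(np.array(p)-np.array(c["eye"]))
    return c["cy"]+c["fy"]*q[1]/q[2], c["cx"]+c["fx"]*q[0]/q[2]
def tri(c1,p1,c2,p2):
    e1,d1=ray(c1,p1);e2,d2=ray(c2,p2)
    t=np.linalg.lstsq(np.c_[d1,-d2],e2-e1,rcond=None)[0]
    a,b=e1+t[0]*d1,e2+t[1]*d2
    return (a+b)/2,np.linalg.norm(a-b)
E
python3 - <<'E'
from h import *
s=observe();print({k:np.round(v,3) for k,v in s.items()})
C={n:read_camera(n) for n in("top","side")}
for n in C: cv2.imwrite(f"pics/{n}0.png",C[n]["img"])
L=["scrap_bin","tab_face","paddle_top","flap_edge","sauce_bottle_mid","salt_jar_mid","dip_bowl_mid"]
for l in L:
    r={n:place_of(n,l) for n in C}
    for n in C: print(l,n,[(np.round(x["at"]),round(x["conf"],2)) for x in r[n][:2]])
    if r["top"] and r["side"]: print("   tri",tri(C["top"],r["top"][0]["at"],C["side"],r["side"][0]["at"]))
E
```

```text
{'time': np.float64(0.0), 'qpos': array([ 1.129,  0.343,  1.525,  0.   ,  1.275, -0.146]), 'qvel': array([ 0.   , -0.001,  0.001, -0.001, -0.001, -0.001]), 'joint_efforts': array([ -0.   , -43.124, -24.422,   0.072,   0.056,  -0.   ]), 'tool_pos': array([0.153, 0.502, 0.201]), 'tool_rot': array([-3.14 , -0.   ,  2.846]), 'contact_force': array([-0.072, -0.193, -0.648]), 'torque': array([ 0.014, -0.006,  0.008]), 'opening': np.float64(0.092)}
scrap_bin top [(array([199., 286.]), 0.86), (array([146., 386.]), 0.54)]
scrap_bin side [(array([247., 264.]), 0.93)]Traceback (most recent call last):
  File "<stdin>", line 9, in <module>
  File "h.py", line 13, in tri
    t=np.linalg.lstsq(np.c_[d1,-d2],e2-e1,rcond=None)[0]
      ~~~~~~~~~~~~~~~^^^^^^^^^^^^^^^^^^^^^^^^^^^^^^^^
    raise LinAlgError('Incompatible dimensions')
numpy.linalg.LinAlgError: Incompatible dimensions
```

Run:
```python
from h import *
c=read_camera("top");print({k:v for k,v in c.items() if k!="img"})
```

```text
{'fx': 467.6565548401689, 'fy': 467.6565548401689, 'cx': 256.6149911633068, 'cy': 193.2599121949222, 'eye': array([0.4236841 , 0.07206785, 1.33942454]), 'rotation': array([-3.03283631, -0.00915668, -1.55886195])}
```

View pics/top0.png

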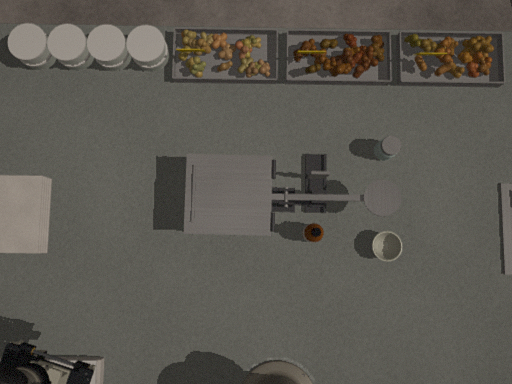

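View pics/side0.png

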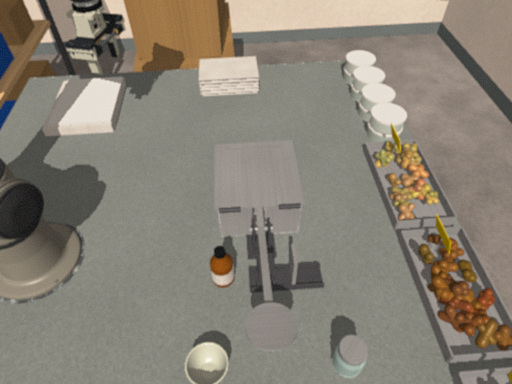

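Top: bin at (195,230), lever to the right with paddle at (197,382), tab at (172,319), on the far (+x) side of the lever; jar (147,390), bowl (246,387), bottle (232,314). Side view agrees. The rotation is given as rpy, so I'll convert it.

```bash
sed -i 's/^import numpy.*/&\nfrom scipy.spatial.transform import Rotation as Ro\nfrom scipy.optimize import least_squares/; s/np.array(c\["rotation"\])/Ro.from_euler("xyz",c["rotation"]).as_matrix()/' h.py
python3 - <<'E'
from h import *
C={n:read_camera(n) for n in("top","side")}
L={"scrap_bin":(0,0,0),"tab_face":(.063,-.09,.07),"paddle_top":(0,-.25,.124),"flap_edge":(0,.268,.114),"sauce_bottle_mid":.06,"salt_jar_mid":.04,"dip_bowl_mid":.0225}
obs=[]
for l in L:
    r={n:place_of(n,l) for n in C}
    for n in C:
        print(l,n,[(np.round(x["at"]),round(x["conf"],2)) for x in r[n][:2]])
        if r[n] and isinstance(L[l],tuple): obs.append((l,n,r[n][0]["at"]))
        if r[n] and not isinstance(L[l],tuple): print("   onz",onz(C[n],r[n][0]["at"],L[l]))
    if r["top"] and r["side"]: print("   tri",tri(C["top"],r["top"][0]["at"],C["side"],r["side"][0]["at"]))
def w(p,u):
    c,s=np.cos(p[2]),np.sin(p[2]); return np.array([p[0]+c*u[0]-s*u[1],p[1]+s*u[0]+c*u[1],u[2]])
def f(p): return np.concatenate([np.array(proj(C[n],w(p,np.array(L[l])+(p[3] if l=="tab_face" else 0,0,0) if False else L[l])))-a for l,n,a in obs])
r=least_squares(f,[.4,0,0.],loss="soft_l1")
print(r.x,[(o[0],o[1],x) for o,x in zip(obs,np.round(f(r.x).reshape(-1,2),1))])
for l in("tab_face","paddle_top"): print(l,w(r.x,L[l]))
print({n:C[n]["eye"] for n in C})
E
```

```text
scrap_bin top [(array([198., 283.]), 0.9)]
scrap_bin side [(array([247., 262.]), 0.9)]
   tri (array([ 0.55777325, -0.01438669, -0.00173204]), np.float64(0.001129260605865058))
tab_face top [(array([173., 314.]), 0.66), (array([232., 310.]), 0.63)]
tab_face side [(array([262., 293.]), 0.81)]
   tri (array([ 0.62186382, -0.09736776,  0.05712516]), np.float64(0.0028124058752294445))
paddle_top top [(array([198., 379.]), 0.73)]
paddle_top side [(array([325., 271.]), 0.84)]
   tri (array([ 0.55162457, -0.26163818,  0.11157428]), np.float64(0.0016651680637955507))
flap_edge top [(array([194., 184.]), 0.92), (array([147., 385.]), 0.57)]
flap_edge side [(array([141., 251.]), 0.56)]
   tri (array([0.5524017 , 0.253523  , 0.11551198]), np.float64(0.0012319718642786622))
sauce_bottle_mid top [(array([234., 315.]), 0.72)]
   onz [ 0.45371665 -0.09756955  0.06      ]
sauce_bottle_mid side [(array([265., 222.]), 0.82)]
   onz [ 0.45984613 -0.09447476  0.06      ]
   tri (array([ 0.45685046, -0.09677054,  0.06309276]), np.float64(0.006459645819206436))
salt_jar_mid top [(array([145., 387.]), 0.58)
[... 392 characters left out ...]
.29870447  0.0225    ]
   tri (array([ 0.42539521, -0.30405593,  0.04283143]), np.float64(0.013076625953347501))
[ 0.55411969 -0.0140697  -0.00183896] [('scrap_bin', 'top', array([ 1. , -0.1])), ('scrap_bin', 'side', array([-0.3, -1.7])), ('tab_face', 'top', array([1.6, 3.1])), ('tab_face', 'side', array([-0.4, -0.8])), ('paddle_top', 'top', array([-1.6,  2.2])), ('paddle_top', 'side', array([-1.5,  0.9])), ('flap_edge', 'top', array([-0.5, -0. ])), ('flap_edge', 'side', array([0.2, 1. ]))]
tab_face [ 0.61695407 -0.1041854   0.07      ]
paddle_top [ 0.55365995 -0.26406928  0.124     ]
{'top': array([0.4236841 , 0.07206785, 1.33942454]), 'side': array([ 0.51041419, -0.55250303,  0.8096974 ])}
```

```bash
python3 -c "from cell import *;print(grip_point_offset)"; python3 -m inch '[[[0,0,0,-0.148],[0,0,0,-0.148],[-31,-43,0,0],[-31,-43,0,0],[-31,-43,0,0],[-31,-43,0,0],[-31,-43,0,0],[-31,-43,0,0],[-31,-43,0,0],[-31,-43,0,0]]]' 1 20
```

```text
0.0188
time: 2.3
tool_pos: [0.402, 0.1568, 0.2022]
tool_rot: [3.141, 0.001, -3.141]
contact_force: [1.0, 0.5, -0.6]
opening: 0.0008
```

```bash
python3 -m inch '[[[-31,-43,0,0],[-31,-43,0,0],[-31,-43,0,0],[-31,-43,0,0],[-31,-43,0,0],[-31,-43,0,0],[0,0,0,0],[0,0,0,0]]]'
```

```text
time: 3.3
tool_pos: [0.5866, -0.0993, 0.2015]
tool_rot: [3.141, -0.001, 3.141]
contact_force: [-0.3, 0.6, -0.2]
opening: 0.0001
```

Run:
```python
from h import *
s=observe()
T=np.eye(4);T[:3,:3]=Ro.from_euler("xyz",s["tool_rot"]).as_matrix();T[:3,3]=s["tool_pos"]
c=read_camera("wrist");M=T@np.array(c["T_tool_cam"])
c["eye"]=M[:3,3];c["rotation"]=Ro.from_matrix(M[:3,:3]).as_euler("xyz")
for l,z in (("tab_face",.07),("paddle_top",.124),("scrap_bin",0)):
    for x in place_of("wrist",l)[:2]: print(l,np.round(x["at"]),x["conf"],onz(c,x["at"],z))
im=c["img"].copy()
ox,oy=.554,-.014
for x,y,z in ((.06,-.065,.105),(.06,-.115,.105),(.068,-.115,.105),(.068,-.065,.105),(.008,-.09,.097),(-.008,-.09,.097),(0,-.25,.124)):
    r,q=proj(c,(ox+x,oy+y,z)); print((x,y,z),round(r),round(q)); cv2.circle(im,(int(q),int(r)),3,(0,0,255),1)
cv2.imwrite("pics/w1.png",im)
```

```text
tab_face [200. 256.] 0.72 [ 0.61663108 -0.10210914  0.07      ]
paddle_top [152.  84.] 0.59 [ 0.55071514 -0.26281009  0.124     ]
scrap_bin [139. 319.] 0.56 [ 0.5517613  -0.01641529  0.        ]
(0.06, -0.065, 0.105) 208 277
(0.06, -0.115, 0.105) 208 230
(0.068, -0.115, 0.105) 215 230
(0.068, -0.065, 0.105) 215 277
(0.008, -0.09, 0.097) 159 253
(-0.008, -0.09, 0.097) 143 253
(0, -0.25, 0.124) 156 83
```

View pics/w1.png

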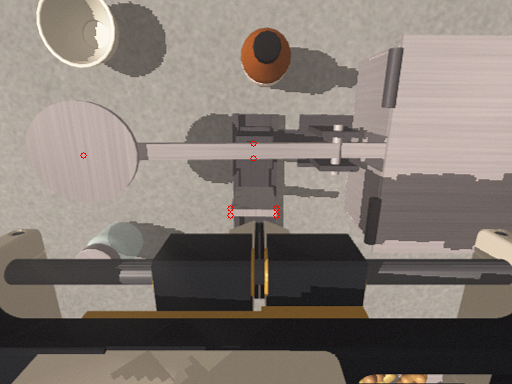

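The overlay fits the tab (row 212, col 256), lever (rows 142–160) and paddle (155,83) to within about 3 mm. The fingers are above the gap, so I descend and push.

```bash
python3 -m inch '[[[0,0,30,0],[0,0,40,0],[0,0,40,0],[0,0,17,0],[0,0,0,0],[0,0,0,0]]]'
```

```text
time: 4.25
tool_pos: [0.5883, -0.0998, 0.0767]
tool_rot: [-3.141, 0.003, -3.141]
contact_force: [0.1, -0.2, -0.4]
opening: 0.0001
```

```bash
python3 -m inch '[[[-8,0,0,0],[-8,0,0,0],[-8,0,0,0],[-8,0,0,0],[-8,0,0,0],[-8,0,0,0],[0,0,0,0],[0,0,0,0]]]'
```

```text
time: 5.25
tool_pos: [0.6353, -0.0995, 0.0747]
tool_rot: [3.141, 0.0, -3.141]
contact_force: [-0.8, 0.3, 0.5]
opening: 0.0002
```

```bash
python3 -m inch '[[[-6,0,0,0],[-5,0,0,0],[-3,0,0,0],[0,0,0,0],[0,0,0,0]]]'
```

```text
time: 5.88
tool_pos: [0.6495, -0.0997, 0.0751]
tool_rot: [-3.142, 0.001, -3.141]
contact_force: [0.4, 0.4, 0.9]
opening: 0.0002
```

```bash
python3 -m inch '[[[-2,0,0,0],[-2,0,0,0],[0,0,0,0],[0,0,0,0]]]'
```

```text
time: 6.38
tool_pos: [0.6525, -0.0997, 0.0749]
tool_rot: [3.141, -0.002, -3.141]
contact_force: [-4.8, -0.4, 3.0]
opening: 0.0003
```

```bash
python3 -m inch '[[[-2,0,0,0],[-1,0,0,0],[0,0,0,0],[0,0,0,0]]]'
```

```text
time: 6.88
tool_pos: [0.6526, -0.0997, 0.0748]
tool_rot: [3.141, -0.008, -3.141]
contact_force: [-15.1, 0.0, 8.0]
opening: 0.0006
```

```bash
python3 -m inch '[[[8,0,0,0],[5,0,0,0],[0,0,-25,0],[0,0,-50,0],[0,0,-50,0],[0,0,0,0]]]'
python3 - <<'E'
from h import *
s=observe()
T=np.eye(4);T[:3,:3]=Ro.from_euler("xyz",s["tool_rot"]).as_matrix();T[:3,3]=s["tool_pos"]
c=read_camera("wrist");M=T@np.array(c["T_tool_cam"])
c["eye"]=M[:3,3];c["rotation"]=Ro.from_matrix(M[:3,:3]).as_euler("xyz")
for l,z in (("tab_face",.07),("paddle_top",.124),("scrap_bin",0)):
    for x in place_of("wrist",l)[:2]: print(l,np.round(x["at"]),x["conf"],onz(c,x["at"],z))
im=c["img"].copy()
ox,oy=.554,-.013
for x,y,z in ((.11,-.065,.105),(.11,-.115,.105),(.0325,-.09,.082),(.0675,-.09,.082),(.008,-.09,.097),(0,-.25,.124)):
    r,q=proj(c,(ox+x,oy+y,z)); cv2.circle(im,(int(q),int(r)),3,(0,0,255),1)
cv2.imwrite("pics/w2.png",im)
E
```

```text
time: 7.62
tool_pos: [0.6458, -0.1002, 0.2052]
tool_rot: [-3.139, 0.01, -3.141]
contact_force: [0.6, -0.3, -0.4]
opening: 0.0001
tab_face [189. 256.] 0.85 [ 0.66424679 -0.10360127  0.07      ]
paddle_top [86. 72.] 0.57 [ 0.5520754  -0.26555819  0.124     ]
scrap_bin [ 93. 323.] 0.82 [ 0.55371985 -0.01532327  0.        ]
```

View pics/w2.png

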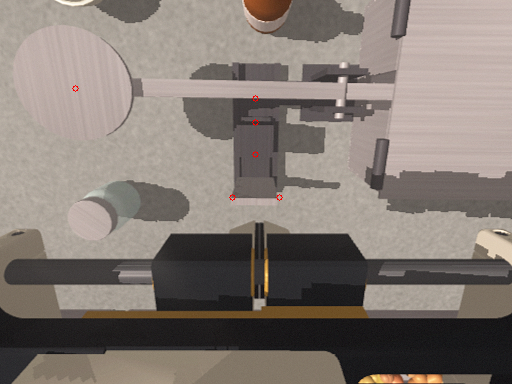

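The stop is at its end: the tab face reads x=0.664 (row 199), and the block (rows 122–178) is clear of the lever (rows 80–98). Next I move over the paddle.

```bash
python3 -m inch '[[[18.5,-33,0,0],[18.5,-33,0,0],[18.5,-33,0,0],[18.5,-33,0,0],[18.5,-34,0,0],[0,0,30,0],[0,0,20,0],[0,0,0,0],[0,0,0,0]]]'
```

```text
time: 8.95
tool_pos: [0.5509, -0.2657, 0.15]
tool_rot: [3.141, 0.0, -3.141]
contact_force: [-0.9, 0.7, 0.3]
opening: 0.0005
```

```bash
python3 -m inch '[[[-2,0,10,0],[0,0,10,0],[0,0,10,0],[0,0,10,0],[0,0,10,0],[0,0,10,0],[0,0,10,0],[0,0,0,0]]]'
```

```text
time: 9.95
tool_pos: [0.5528, -0.2666, 0.0799]
tool_rot: [-3.14, 0.001, 3.141]
contact_force: [-0.7, -2.1, 3.7]
opening: 0.0004
```

```bash
python3 -m inch '[[[0,0,8,0],[0,0,8,0],[0,0,8,0],[0,0,6,0],[0,0,4,0],[0,0,0,0],[0,0,0,0]]]'
```

```text
time: 10.82
tool_pos: [0.5532, -0.2666, 0.0467]
tool_rot: [-3.14, 0.001, -3.141]
contact_force: [-1.6, -5.2, 5.1]
opening: 0.0005
```

```bash
python3 -m inch '[[[0,0,2,0],[0,0,2,0],[0,0,2,0],[0,0,0,0],[0,0,0,0]]]'
```

```text
time: 11.45
tool_pos: [0.5532, -0.2663, 0.0405]
tool_rot: [-3.14, 0.001, -3.141]
contact_force: [-0.4, -5.0, 5.4]
opening: 0.0003
```

```bash
python3 -m inch '[[[0,0,2,0],[0,0,2,0],[0,0,0,0],[0,0,0,0]]]'
```

```text
time: 11.95
tool_pos: [0.5531, -0.266, 0.0363]
tool_rot: [-3.141, 0.001, -3.141]
contact_force: [-0.1, -3.2, 5.7]
opening: 0.0002
```

Run:
```python
from h import *
c=read_camera("side");im=c["img"].copy();P=place_of("side","paddle_top");F=place_of("side","flap_edge")
print(P,F,observe()["contact_force"],observe()["tool_pos"])
for p in P[:1]:print(onz(c,p["at"],.041))
cv2.imwrite("pics/s3.png",im)
```

```text
[] [{'at': [119.6, 256.4], 'conf': 0.66}, {'at': [364.4, 204.8], 'conf': 0.54}] [-0.43224352 -3.93598884  5.63347533] [ 0.55312276 -0.26598982  0.03633989]
```

View pics/s3.png

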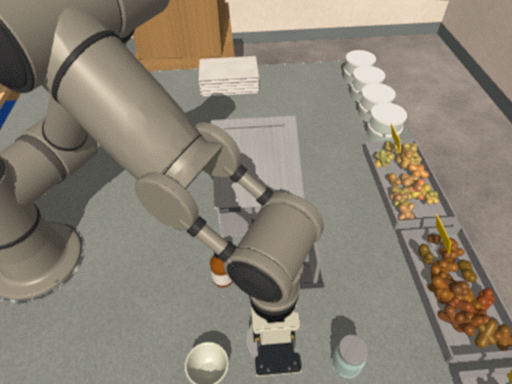

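The flap edge has risen (row 141 to 120) and the bystanders are in place. The force is still about 6 N, so the lever isn't at its stop yet and I keep pressing.

```bash
python3 -m inch '[[[0,0,2,0],[0,0,1,0],[0,0,0,0],[0,0,0,0]]]'
```

```text
time: 12.6
tool_pos: [0.5531, -0.2657, 0.0332]
tool_rot: [-3.141, 0.001, -3.141]
contact_force: [0.6, -3.2, 4.9]
opening: 0.0004
```

Run:
```python
from h import *
s=observe();cs=read_camera("side");print(place_of("side","flap_edge")[:1])
for th in (0,.1,.2,.3,.4,.5,.6,.65): print(th,np.round(proj(cs,(.554,-.013+.04+.224*np.cos(th)-.004*np.sin(th),.112+.224*np.sin(th)+.004*np.cos(th))),1))
c=read_camera("wrist")
im=np.vstack([c["img"]]);cv2.imwrite("pics/w4.png",im)
cv2.imwrite("pics/s4.png",cv2.resize(cs["img"][90:270,190:340],None,fx=4,fy=3.3))
```

```text
[{'at': [116.8, 255.4], 'conf': 0.85}]
0 [141.6 252. ]
0.1 [135.6 251.8]
0.2 [130.  251.7]
0.3 [124.9 251.7]
0.4 [120.3 251.8]
0.5 [116.3 251.9]
0.6 [113.  252.1]
0.65 [111.6 252.2]
```

View pics/w4.png

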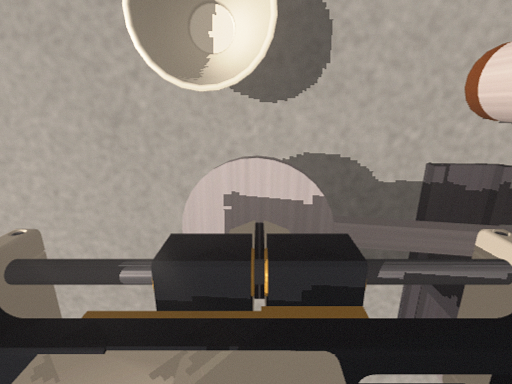

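Flap at about 0.49 rad, with the fingers centred on the paddle (col 258) and the bowl untouched. A little further.

```bash
python3 -m inch '[[[0,0,2,0],[0,0,1,0],[0,0,1,0],[0,0,0,0],[0,0,0,0]]]'
```

```text
time: 13.38
tool_pos: [0.553, -0.2654, 0.029]
tool_rot: [3.141, 0.001, -3.141]
contact_force: [2.0, -0.8, 4.4]
opening: 0.0004
```

```bash
python3 -m inch '[[[0,0,2,0],[0,0,1,0],[0,0,0,0],[0,0,0,0]]]'; python3 -c "
from h import *
read_camera('side');print(place_of('side','flap_edge')[:1],observe()['contact_force'])"
```

```text
time: 13.88
tool_pos: [0.553, -0.2651, 0.026]
tool_rot: [3.141, 0.0, -3.141]
contact_force: [3.2, 0.9, 5.2]
opening: 0.0004
[{'at': [113.8, 253.9], 'conf': 0.75}] [2.84214873 0.79886262 5.25497092]
```

Run:
```python
from h import *
s=observe()
T=np.eye(4);T[:3,:3]=Ro.from_euler("xyz",s["tool_rot"]).as_matrix();T[:3,3]=s["tool_pos"]
c=read_camera("wrist");M=T@np.array(c["T_tool_cam"])
c["eye"]=M[:3,3];c["rotation"]=Ro.from_matrix(M[:3,:3]).as_euler("xyz")
print("eye",c["eye"],"fx",c["fx"],"tcp px",proj(c,s["tool_pos"]), s["torque"])
im=c["img"].copy()
a=np.linspace(0,2*np.pi,60)
for col,z,t in (((0,0,255),.041,-.18),((0,255,0),.026,-.18)):
    for k in a:
        u=.048*np.array([np.cos(k),np.sin(k)])
        r,q=proj(c,(.554+u[0],-.013-.251+u[1]*np.cos(t),z-u[1]*np.sin(t))); 
        if 0<r<384: cv2.circle(im,(int(q),int(r)),1,col,-1)
cv2.imwrite("pics/w5.png",im)
```

```text
eye [ 0.47545165 -0.26437425  0.20905307] fx 278.3917826148037 tcp px (np.float64(219.85087903344873), np.float64(257.6392412510099)) [ 0.20184443 -0.55106551 -0.02405023]
```

View pics/w5.png

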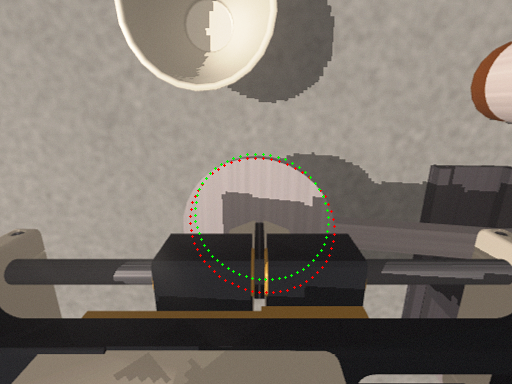

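```bash
python3 -m inch '[[[0,0,2,0],[0,0,0,0],[0,0,0,0]]]';python3 -m inch '[[[0,0,2,0],[0,0,0,0],[0,0,0,0]]]'
python3 - <<'E'
from h import *
c=read_camera('side');print(place_of('side','flap_edge')[:1])
w=read_camera('wrist')['img'][130:330,150:370]
cv2.imwrite("pics/c6.png",np.hstack([cv2.resize(w,(440,400)),cv2.resize(c['img'][290:384,210:340],(360,400))]))
E
```

```text
time: 14.4
tool_pos: [0.5527, -0.2651, 0.0239]
tool_rot: [3.141, -0.0, -3.141]
contact_force: [2.1, 2.2, 4.4]
opening: 0.0004
time: 14.78
tool_pos: [0.5524, -0.2652, 0.0218]
tool_rot: [3.141, -0.001, -3.141]
contact_force: [0.8, 2.2, 4.8]
opening: 0.0004
[{'at': [111.2, 253.5], 'conf': 0.98}]
```

View pics/c6.png

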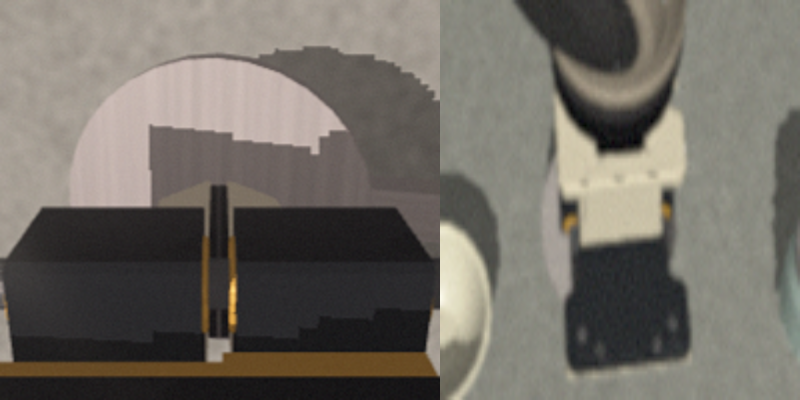

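The fingertips sit on the paddle's top face near its centre, and the flap is about 0.6. I continue until the end stop shows in the force.

```bash
python3 -m inch '[[[0,0,2,0],[0,0,0,0],[0,0,0,0]]]';python3 -m inch '[[[0,0,2,0],[0,0,0,0],[0,0,0,0]]]'
python3 - <<'E'
from h import *
c=read_camera('side');print(place_of('side','flap_edge')[:1])
E
```

```text
time: 15.3
tool_pos: [0.5523, -0.2653, 0.0198]
tool_rot: [3.141, -0.001, -3.141]
contact_force: [0.8, 3.8, 4.9]
opening: 0.0005
time: 15.68
tool_pos: [0.5523, -0.2655, 0.0178]
tool_rot: [3.141, -0.001, -3.141]
contact_force: [0.4, 2.4, 4.5]
opening: 0.0006
[{'at': [112.3, 254.5], 'conf': 0.62}]
```

Run:
```python
from h import *
s=observe()
T=np.eye(4);T[:3,:3]=Ro.from_euler("xyz",s["tool_rot"]).as_matrix();T[:3,3]=s["tool_pos"]
c=read_camera("wrist");cv2.imwrite("pics/w7raw.png",c["img"])
M=T@np.array(c["T_tool_cam"])
c["eye"]=M[:3,3];c["rotation"]=Ro.from_matrix(M[:3,:3]).as_euler("xyz")
a=cv2.cvtColor(cv2.imread("pics/w4.png"),6);b=cv2.cvtColor(c["img"],6)
for r in (200,215,230): print(r,"w4",a[r,165:215:3],"\n   now",b[r,165:215:3])
print("top col258 w4",a[140:175:2,258],"now",b[140:175:2,258])
im=c["img"].copy()
def tor(lam):  # paddle circle at lever angle lam, centre at rest (−250,124), pivot (0,80)
    out=[]
    for k in np.linspace(0,2*np.pi,120):
        v=np.array([-.25,.044])+.048*np.sin(k)*np.array([np.cos(.15),-np.sin(.15)])
        y=v[0]*np.cos(lam)-v[1]*np.sin(lam)*-1*-1; 
        y=np.cos(lam)*v[0]-np.sin(lam)*v[1]; z=np.sin(lam)*v[0]+np.cos(lam)*v[1]
        out.append((.554+.048*np.cos(k),-.013+y,.08+z))
    return out
for lam,col in ((.25,(0,255,0)),(.33,(0,0,255)),(.40,(255,0,0))):
    print(lam,np.mean(tor(lam),0))
    for p in tor(lam):
        r,q=proj(c,p)
        if 0<r<240: im[int(r),int(q)]=col
cv2.imwrite("pics/w7.png",cv2.resize(im[130:330,150:370],(770,600),interpolation=cv2.INTER_NEAREST))
```

```text
200 w4 [165 163 163 156 160 163 155 160 181 180 181 184 182 185 183 180 180] 
   now [156 159 159 152 147 149 156 157 154 179 185 185 188 185 188 187 184]
215 w4 [162 162 162 164 165 164 178 179 174 177 179 181 179 183 180 178 179] 
   now [161 165 162 159 157 157 158 165 181 183 181 177 184 185 186 187 183]
230 w4 [156 156 161 163 161 154 177 177 178 176 174 179 179 183 177 178 177] 
   now [159 160 162 163 162 157 157 163 174 179 177 178 182 182 181 183 179]
top col258 w4 [162 164 163 165 165 164 159 164 105 177 187 185 189 186 188 185 185 187] now [160 157 162 162 164 161 162 160 166  93 188 190 187 185 185 186 188 184]
0.25 [ 0.5544     -0.26611388  0.06078116]
0.33 [ 0.5544     -0.26376848  0.04061511]
0.4 [ 0.5544     -0.26039966  0.0231721 ]
```

View pics/w7.png

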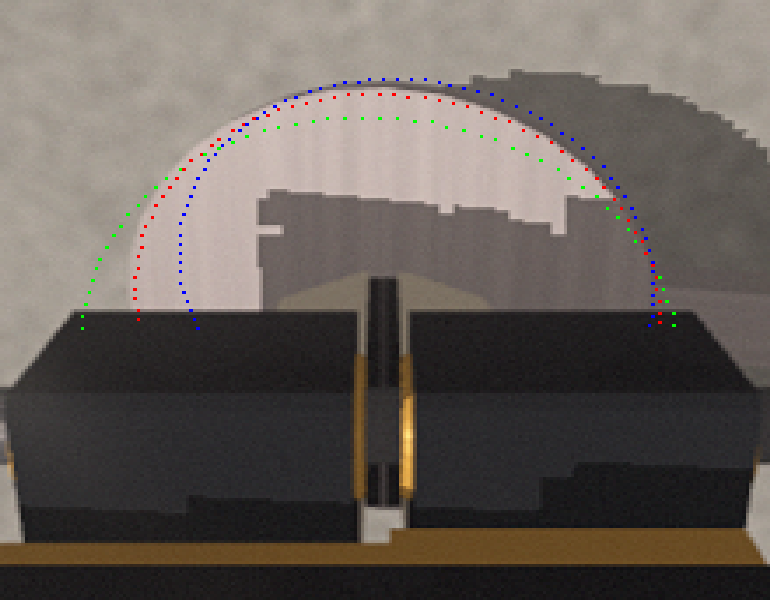

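The paddle outline fits a lever angle of about 0.33, but the force hasn't risen, so I keep probing in small steps.

```bash
python3 -m inch '[[[0,0,2,0],[0,0,0,0],[0,0,0,0]]]';python3 -m inch '[[[0,0,2,0],[0,0,0,0],[0,0,0,0]]]'
python3 - <<'E'
from h import *
c=read_camera('side');print(place_of('side','flap_edge')[:1])
cv2.imwrite("pics/s8.png",np.hstack([cv2.resize(c['img'][100:250,200:320],(400,500)),cv2.resize(c['img'][290:384,210:340],(400,500))]))
b=cv2.cvtColor(read_camera("wrist")["img"],6)
for r in (200,215,230): print(r,b[r,165:215:3])
print(b[140:175:2,258])
E
```

```text
time: 16.2
tool_pos: [0.5525, -0.2657, 0.0164]
tool_rot: [3.141, -0.0, -3.141]
contact_force: [-1.7, 3.0, 8.2]
opening: 0.0008
time: 16.58
tool_pos: [0.5526, -0.2657, 0.0161]
tool_rot: [-3.141, 0.0, -3.141]
contact_force: [-5.6, 5.7, 20.4]
opening: 0.0006
[{'at': [111.1, 255.9], 'conf': 0.88}]
200 [160 159 158 151 151 151 154 157 156 181 182 184 185 185 189 189 186]
215 [161 159 165 162 156 158 154 159 181 181 184 182 183 184 187 185 180]
230 [158 162 164 163 163 157 157 158 177 181 177 176 179 185 181 183 178]
[159 163 161 162 163 160 161 166 146 105 191 190 186 191 187 188 186 187]
```

The force rose from 5 to 20 N with no further travel, so the lever is at its end stop. One last look before handing in.

Run:
```python
from h import *
for n in("side","top"):
    c=read_camera(n); cv2.imwrite(f"pics/{n}9.png",c["img"])
    for l,z in (("sauce_bottle_mid",.06),("salt_jar_mid",.04),("dip_bowl_mid",.0225),("tab_face",.07)):
        for x in place_of(n,l)[:1]: print(n,l,np.round(x["at"]),round(x["conf"],2),np.round(onz(c,x["at"],z),3))
s=observe();print(s["time"],s["contact_force"],s["tool_pos"])
```

```text
side sauce_bottle_mid [263. 220.] 0.92 [ 0.456 -0.088  0.06 ]
side salt_jar_mid [356. 352.] 0.67 [ 0.705 -0.305  0.04 ]
side dip_bowl_mid [365. 205.] 0.7 [ 0.42  -0.293  0.022]
side tab_face [260. 317.] 0.83 [ 0.671 -0.105  0.07 ]
top sauce_bottle_mid [234. 312.] 0.54 [ 0.453 -0.092  0.06 ]
top salt_jar_mid [147. 388.] 0.95 [ 0.702 -0.31   0.04 ]
top tab_face [156. 314.] 0.88 [ 0.666 -0.095  0.07 ]
17.225 [-4.92299888  5.71835722 20.47944395] [ 0.55256254 -0.26564379  0.01611841]
```

View pics/side9.png

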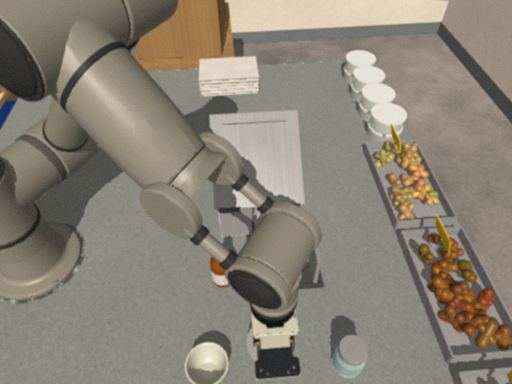

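The flap is up (edge at row 111), and the bottle, jar and bowl are where they were. Handing in.

```bash
python3 -c "from cell import *;print(hand_in())"
```

```text
the job is handed in; nothing more can be done
None
```

I slid the stop clear of the lever, then pressed the paddle down to its end stop. I handed in at about 17 s, with the closed fingers still holding the paddle down and the flap up.

- **Stop:** I pushed the tab until it stopped moving at 15 N. The wrist camera then put the tab face at x = 0.664 m, where the end of the slide should be, and showed the block clear of the lever.
- **Paddle:** on the last step the force rose from about 5 to 20 N with almost no further travel. The paddle's outline in the wrist image fits a lever angle of about 0.33 rad.
- **Flap:** its far edge in the side camera fits about 0.6 rad, and the arm is well clear of it.
- **Bottle, jar and bowl:** they read within about 6 mm of their starting positions, which is the detection noise. The top camera did not report the bowl at the end; the side camera did.

**One check disagreed:** at the end stop the reported tool height was 0.016 m, although the paddle's top should be at 0.041 m. The wrist picture suggests the closed fingertips end about 2 cm short of the nominal tool point. I did not confirm this. I relied on the force rise, the paddle outline and the flap angle, which agree with each other.

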